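Pour feed pellets into the mortar and back-weigh the cup

TASK

Pick up the plastic sample cup and pour all eight feed pellets out of it into the big porcelain mortar, then stand the empty cup upright in the middle of the balance pan and let go, so that it can be weighed back. Lower it by touch and let go only once you feel it standing on the pan: do not drop it and do not press the delicate pan down hard; leave the mortar and everything else on the bench where it stands.

Things in the scene. Friction and masses are not known exactly. Their poses are not given: they have to be found in the camera images.
- cup: open white plastic sample cup, 85 mm tall, slightly conical: outer diameter 58 mm at the foot, 68 mm at the rim, wall 3 mm, inner floor 4 mm above its underside; 80 g empty, no handle. Origin: centre of the underside; z points out of the mouth. Starts upright, holding the pellets (80 g). Empties only when tipped 100 to 120 degrees: grasp with the tool leaning the other way
- mortar: cream porcelain mortar, a thick round bowl 72 mm tall, outer diameter 140 mm and inside diameter 128 mm at the rim, narrowing to about 65 mm at the inner floor, 9 mm above the underside; loose, 0.9 kg. Origin: centre of the underside, z up. The small white dish (84 mm wide, 35 mm tall) is not it
- balance: laboratory balance fixed to the bench, a flat grey case 210 mm (x) by 180 mm (y), its top 44 mm above the bench, with a dark display strip 49 mm high along its front (-x) edge. Origin: centre of its underside; z up
- pan_top (a point): centre of the upper face of the balance's round steel pan, 110 mm diameter, 60 mm above the bench, 35 mm towards +x of the balance's origin in its frame
- pan (a joint): how far the sprung pan is pushed down, m: 0 unloaded, 8 mm is its hard stop; about 2.5 N per mm, so the empty cup alone moves it 0.3 mm. Overloaded when pushed down beyond 4 mm (about 10 N)
- jar: bystander: clear capped sample jar, 56 mm diameter, 80 mm tall; origin at the centre of its underside
- dish: bystander: small white porcelain dish, 84 mm diameter, 35 mm tall; origin at the centre of its underside
- pestle: bystander: porcelain pestle lying along its x axis, 156 mm long, up to 38 mm thick; origin under its middle
- cup_mid (a point): the middle of the cup: on its axis, 45 mm above its underside, a good height to grip it (outer diameter there 63 mm). Held weakly, the cup swings in the grip when it is tipped: straighten it before setting it down
- pellet0_center (a point): centre of a brown pressed mineral-feed pellet, a round ball of 20 mm diameter, 10 g; one of the eight alike (pellet0 to pellet7)
- pellet1_center (a point): centre of another such pellet
- pellet2_center (a point): centre of another such pellet
- pellet3_center (a point): centre of another such pellet
- pellet4_center (a point): centre of another such pellet
- pellet5_center (a point): centre of another such pellet
- pellet6_center (a point): centre of another such pellet
- pellet7_center (a point): centre of another such pellet
There are look-alikes about, which are no part of the job. There is more than one size of the cup; the job needs the middle-sized.

How it is judged:
On the way, in this order (a step that is already met when the one before it is completed fails the run):
1. the cup is lifted clear of the bench with all eight pellets still in it (height (world z) of cup above 0.04 m and z of each of pellet0_center, pellet1_center, pellet2_center, pellet3_center, pellet4_center, pellet5_center, pellet6_center, pellet7_center in the frame of cup below 0.085 m and distance between each of pellet0_center, pellet1_center, pellet2_center, pellet3_center, pellet4_center, pellet5_center, pellet6_center, pellet7_center and cup below 0.09 m), for 0.1 s.
2. all eight pellets are in the mortar, poured there while the cup is held above the bench (horizontal distance between each of pellet0_center, pellet1_center, pellet2_center, pellet3_center, pellet4_center, pellet5_center, pellet6_center, pellet7_center and mortar below 0.064 m and z of pellet0_center in the frame of mortar between 0.005 and 0.075 m and z of pellet1_center in the frame of mortar between 0.005 and 0.075 m and z of pellet2_center in the frame of mortar between 0.005 and 0.075 m and z of pellet3_center in the frame of mortar between 0.005 and 0.075 m and z of pellet4_center in the frame of mortar between 0.005 and 0.075 m and z of pellet5_center in the frame of mortar between 0.005 and 0.075 m and z of pellet6_center in the frame of mortar between 0.005 and 0.075 m and z of pellet7_center in the frame of mortar between 0.005 and 0.075 m and height (world z) of cup_mid above 0.085 m), for 0.2 s.
3. the cup, still held by the fingers, stands about upright on the balance (lowered, not dropped) (contact force between cup and balance above 0.4 N and contact force between the fingers and cup above 1 N and angle between cup's own z axis and vertical below 0.3 rad), for 0.05 s.
At the end, for the whole second after the job is handed in: all eight pellets lie in the mortar (none spilled or left in the cup); the empty cup stands upright and at rest on the balance pan, its middle within 25 mm of the pan's centre; the mortar is upright and within 30 mm of where it was, and so are the jar, dish and pestle (horizontal distance between each of pellet0_center, pellet1_center, pellet2_center, pellet3_center, pellet4_center, pellet5_center, pellet6_center, pellet7_center and mortar below 0.064 m and z of pellet0_center in the frame of mortar between 0.005 and 0.075 m and z of pellet1_center in the frame of mortar between 0.005 and 0.075 m and z of pellet2_center in the frame of mortar between 0.005 and 0.075 m and z of pellet3_center in the frame of mortar between 0.005 and 0.075 m and z of pellet4_center in the frame of mortar between 0.005 and 0.075 m and z of pellet5_center in the frame of mortar between 0.005 and 0.075 m and z of pellet6_center in the frame of mortar between 0.005 and 0.075 m and z of pellet7_center in the frame of mortar between 0.005 and 0.075 m and angle between each of cup, mortar's own z axis and vertical below 0.1 rad and horizontal distance between cup and pan_top below 0.025 m and z of cup in the frame of pan_top between -0.004 and 0.006 m and linear speed of cup below 0.02 m/s and distance of each of mortar, jar, dish, pestle from where it was at the start of the episode below 0.03 m); the robot touches nothing.
It fails at once if the balance pan is overloaded (pushed down more than 4 mm) (value of joint pan above 0.004 m).
It fails at once if a bystander (jar, dish or pestle) is pushed more than 30 mm or knocked over (distance of any of jar, dish, pestle from where it was at the start of the episode above 0.03 m).
It also fails if it takes over 58 s, if anything falls off the work surface, if the arm or the gripper's body presses on something with over 40 N, if the wrist force passes 120 N, or if a joint passes its speed limit or range.

ROBOT

A 6-joint arm with a two-finger parallel gripper is mounted at the origin on the work surface. World frame = base frame: x ahead of the robot, y to its left, z up, the work surface at z = 0. Lengths are in m, angles in rad, forces in N, time in s.
With the tool pointing down it reaches from about 0.35 to 0.975 m from the base axis. Payload 4.9 kg.
Tool frame: the origin (TCP) lies midway between the tips of the shut fingers; the grasp point (between the pads) lies 19 mm behind it; z points along the fingers, y is the line along which they close (so a half turn about z gives the same grasp; the last joint's range is limited). The gripper opens to 85 mm and grips with 20 to 120 N. Pads are 22 mm wide; open, the fingers measure 114 mm over their backs; the gripper's body (76 mm by 85 mm) begins 54 mm behind the grasp point. The pads swing forward as they close: fully open they stand 13 mm farther back than shut.
Start: joints at [1.164, 0.053, 1.613, -0, 1.476, -0.119], TCP at [0.177, 0.599, 0.231] pointing down, gripper open.
Joint ranges: [-3.01, 3.01], [-1.01, 2.22], [0.06, 2.58], [-1.02, 4.17], [0.09, 2.62], [-3.14, 3.14]. Speed limits (rad/s): [2.57, 2.57, 3.14, 3.14, 3.14, 3.14].

INTERFACE

Orientations are given as a rotation vector (axis times angle).
In Python, from station import ctrl, optics, job gives the robot as it stands.
- The arm moves only by the shell command python3 -m jog 'ROWS' [OPENING] [FORCE]. ROWS is JSON, a list of rows, each a list of 2 entries, a list of its own where there are three numbers: the shift along the tool's x, y, z in m, then the turn, a rotation vector about the tool's x, y, z in rad. A call has 1 to 5 rows; each row is the pose to reach, as a shift and turn from the pose commanded when the call began, along the tool's axes at that moment; what a row does not reach only later rows make up. A row lasts 1/10 s, in which the tool goes at most 50 mm and 8.59 degrees, less where a joint would pass 70% of its speed; a pose out of reach is approached as far as the arm can. A call with a gripper value outside its range is refused whole. OPENING is the opening, from 0 (shut) to 1 (fully open), set as the call begins (- or left out, the last holds). The fingers move at their own pace and stop on an object; FORCE is the grip in N (left out, the last holds). Time passes only in rows, so rows that repeat a pose let the fingers close. It gives the time, the measured TCP pose, the force, the opening and the grip force at its end, in the units of the state.
- ctrl.get_obs(): the state, without advancing time (a new reading comes with each control period).
- optics.get_image(name): name is "side" or "top" or "wrist"; returns a dict with "image" (384x512x3 uint8, blue, green, red), "fx", "fy", "cx", "cy" (pixels), "rvec" (rotation vector, rad) and "tvec" (3), from world to camera coordinates, as OpenCV has them; the wrist camera has in their place "mount" (4x4, takes a point from camera to tool coordinates, whose origin is the TCP and whose axes are the flange's). Camera axes: x right, y down, z forward; pixel columns grow to the right and rows downward; lengths in m; the calibration is good to about 2 mm. A picture is of the moment at which its call begins: read the wrist's pose just before it. There is no depth.
- job.finish_job(): hands the job in; it is judged then, once.
The state is a dict: "t": time; "q": joint angles; "dq": joint speeds; "effort": joint torques, N m; "tool_pos": TCP position; "tool_rot": TCP orientation; "contact_force": force on the tool from outside, world axes, zero at the start; "wrist_torque": the same for the moment, N m; "opening": finger opening in m; "grip_force": force on a finger pad.
Only numpy, scipy, OpenCV 4.12 (cv2) and the standard library are available. Lean on these libraries where they do the work, as an engineer would, in place of code of your own. Each camera call takes 0.05 s, during which the arm holds its last target. There are 200 camera calls.

## Working session

There is one attempt and no reset: what is moved stays moved. The work goes in short steps, Python scripts to look and compute and a shell command to move; the robot and the scene stay as the last step left them, time stands still between calls to the robot, and variables do not carry over. Pictures are saved under pics/ and viewed, at most 13 in all, crops included, and the job is handed in when it is done.

```bash
mkdir -p pics; ls; python3 - <<'E'
from station import ctrl, optics, job
import cv2
print(ctrl.get_obs())
for n in ("side","top"):
    d=optics.get_image(n); cv2.imwrite(f"pics/{n}0.png",cv2.resize(d["image"],(800,600),interpolation=cv2.INTER_CUBIC))
    cv2.imwrite(f"pics/{n}_raw.png",d["image"])
    print(n,{k:v for k,v in d.items() if k!="image"})
d=optics.get_image("wrist");print(d["mount"],d["fx"],d["cx"],d["cy"])
E
```

```text
pics
{'t': 0.0, 'q': array([ 1.16399214e+00,  5.33432718e-02,  1.61429865e+00, -5.29631479e-05,
        1.47596928e+00, -1.19028354e-01]), 'dq': array([ 2.84165532e-03, -3.82250276e-04,  1.40119632e-03, -3.62186620e-05,
       -2.82255057e-04,  1.57617997e-03]), 'effort': array([-1.98305373e-03, -3.93725324e+01, -3.70153105e+01, -4.45056767e-04,
        7.42614007e-03, -2.33195931e-05]), 'tool_pos': array([0.17717213, 0.59871756, 0.23006865]), 'tool_rot': array([-4.50403006e-01, -3.10865821e+00,  3.08282061e-03]), 'contact_force': array([-0.29671108, -0.66011895,  0.01732897]), 'wrist_torque': array([0.05126267, 0.00692546, 0.03629189]), 'grip_force': 0.0, 'opening': 0.08535220044948764}
side {'fx': 346.4406628308568, 'fy': 346.4406628308568, 'cx': 255.27377888083166, 'cy': 193.84132030554372, 'rvec': array([ 2.17381641, -0.62578164,  0.29299822]), 'tvec': array([-0.42108026,  0.23124075,  0.61039667])}
top {'fx': 349.2433481962045, 'fy': 349.2433481962045, 'cx': 258.9480951458293, 'cy': 192.2093207847111, 'rvec': array([ 2.12953191, -2.11494617,  0.15307572]), 'tvec': array([-0.0051842 ,  0.50847736,  0.76390069])}
[[ 1.03677263e-04 -9.48783031e-01 -3.15928394e-01  8.13586788e-02]
 [ 9.99999963e-01  1.93813057e-05  2.69961824e-04 -3.25270302e-04]
 [-2.50012092e-04 -3.15928410e-01  9.48782998e-01 -1.43155789e-01]
 [ 0.00000000e+00  0.00000000e+00  0.00000000e+00  1.00000000e+00]] 298.07741587310545 252.57816213372863 190.00800520409297
```

View pics/side0.png

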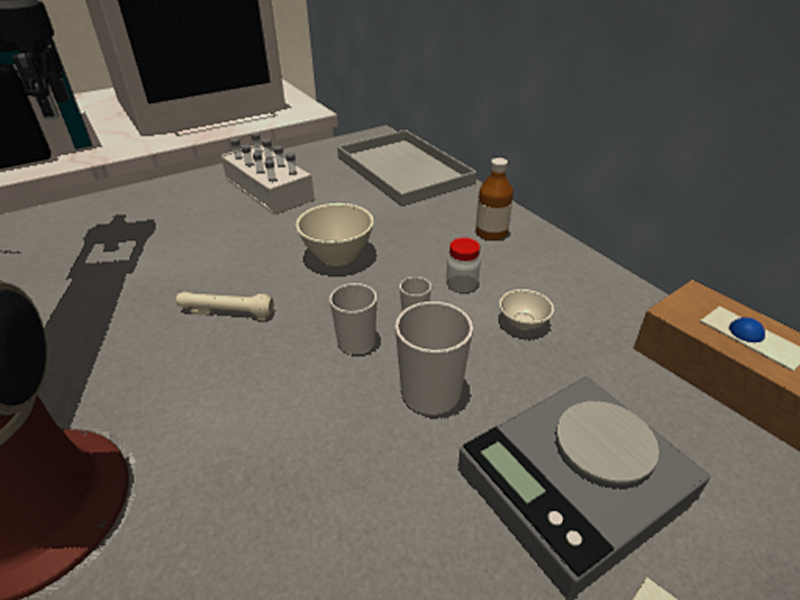

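View pics/top0.png

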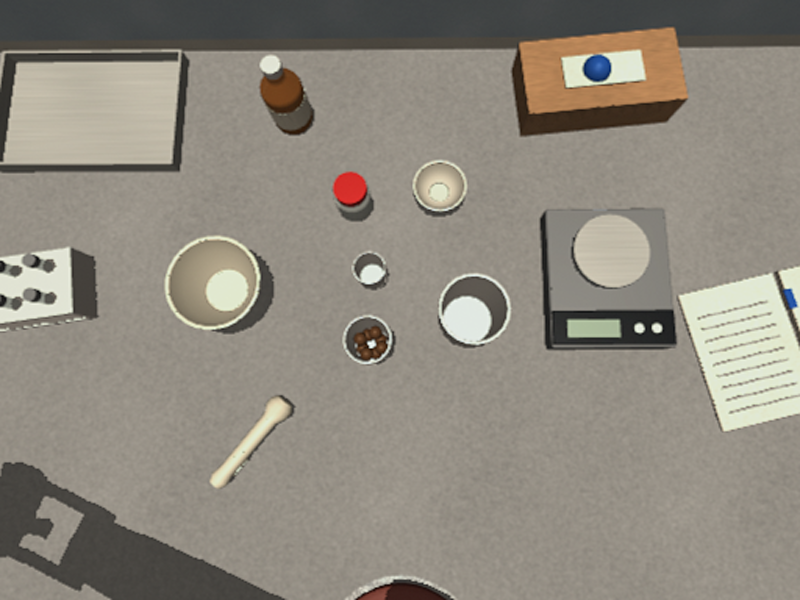

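Top picture (800×600). Cups that could be taken for the target: small at (370,270), middle one holding brown pellets at (368,340), large at (474,309). I choose the middle one (side view (355,318)). The mortar is at (213,283), not the dish at (440,187). The pan is at (612,251), the jar at (350,188) and the pestle runs (218,480) to (280,408).

```bash
cat > h.py <<'E'
import numpy as np, cv2
from scipy.spatial.transform import Rotation as R
from station import ctrl, optics, job
def cam(d,obs=None):
    if "mount" in d:
        M=d["mount"]; Rt=R.from_rotvec(obs["tool_rot"]).as_matrix()
        return Rt@M[:3,:3], Rt@M[:3,3]+obs["tool_pos"]
    Rm=R.from_rotvec(d["rvec"]).as_matrix(); return Rm.T,-Rm.T@d["tvec"]
def ray(d,u,v,z,obs=None):
    A,c=cam(d,obs); r=A@[(u-d["cx"])/d["fx"],(v-d["cy"])/d.get("fy",d["fx"]),1]
    return c+r*(z-c[2])/r[2]
E
python3 - <<'E'
from h import *
d=optics.get_image("top"); s=optics.get_image("side")
print("camtop",cam(d)[1])
for n,u,v,z in [("cup",368,340,.085),("mortar",213,283,.072),("pan",612,251,.06),("jar",350,188,.08),("dish",440,187,.035),("pes1",218,480,.02),("pes2",280,408,.02),("big",474,309,.12),("small",370,268,.06),("bottle",270,65,.16),("balFL",548,348,.044),("balBR",664,209,.044)]:
    print(n,ray(d,(u+.5)/1.5625-.5,(v+.5)/1.5625-.5,z).round(3))
for n,u,v,z in [("cup",354,302,.085),("mortar",335,230,.072),("pan",607,441,.06)]:
    print("side",n,ray(s,(u+.5)/1.5625-.5,(v+.5)/1.5625-.5,z).round(3))
c=d["image"][195:240,210:280]; cv2.imwrite("pics/cropcup.png",cv2.resize(d["image"][150:250,200:340],None,fx=5,fy=5,interpolation=cv2.INTER_CUBIC))
E
```

```text
camtop [ 0.37333965 -0.02183971  0.83801008]
cup [0.446 0.048 0.085]
mortar [0.528 0.275 0.072]
pan [ 0.58  -0.303  0.06 ]
jar [0.669 0.079 0.08 ]
dish [ 0.688 -0.054  0.035]
pes1 [0.247 0.268 0.02 ]
pes2 [0.35  0.182 0.02 ]
big [ 0.485 -0.096  0.12 ]
small [0.554 0.049 0.06 ]
bottle [0.815 0.183 0.16 ]
balFL [ 0.44  -0.209  0.044]
balBR [ 0.65  -0.39   0.044]
side cup [0.443 0.034 0.085]
side mortar [0.518 0.244 0.072]
side pan [ 0.578 -0.309  0.06 ]
```

View pics/cropcup.png

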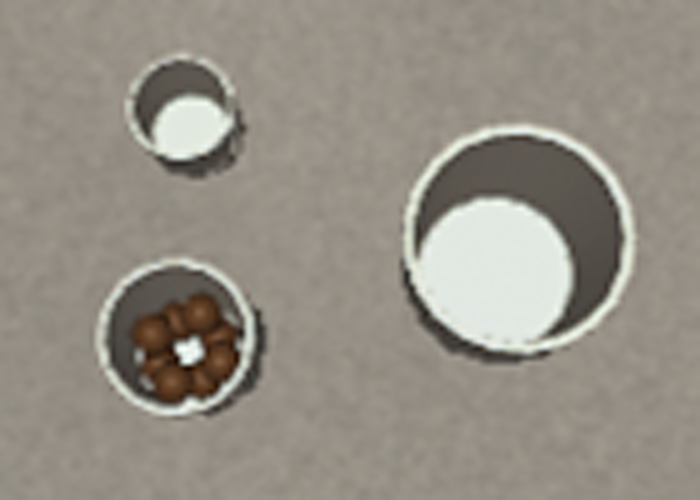

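The crop shows the middle cup centred at crop (177,336), holding brown pellets. The small cup is empty at (182,107) and the large one is empty at (520,240). The choice stands. I set out towards it, logging (q, pose) to learn the arm geometry.

```bash
cat > log.py <<'E'
from h import *
import json
o=ctrl.get_obs(); f=open("log.jsonl","a"); f.write(json.dumps({k:np.asarray(o[k]).tolist() for k in ("q","tool_pos","tool_rot")})+"\n")
A=R.from_rotvec(o["tool_rot"]).as_matrix()
print("t %.1f"%o["t"],"q",o["q"].round(3),"p",o["tool_pos"].round(4)); print("x",A[:,0].round(3),"y",A[:,1].round(3),"z",A[:,2].round(3),"F",o["contact_force"].round(2),"op %.4f grip %.1f"%(o["opening"],o["grip_force"]))
E
python3 log.py
python3 -m jog '[[[-0.031,-0.0385,0.0025],[0,0,-0.08]],[[-0.062,-0.077,0.005],[0,0,-0.16]],[[-0.093,-0.1155,0.0075],[0,0,-0.24]],[[-0.124,-0.154,0.01],[0,0,-0.32]],[[-0.155,-0.1925,0.0125],[0,0,-0.4]]]' 1
python3 log.py
```

```text
t 0.2 q [ 1.164  0.053  1.614  0.     1.476 -0.119] p [0.1773 0.599  0.2307]
x [-0.959  0.284  0.   ] y [ 0.284  0.959 -0.001] z [-0.    -0.001 -1.   ] F [-0.49 -0.87  0.84] op 0.0858 grip 0.0
t: 0.75
tool_pos: [0.2716, 0.3689, 0.2186]
tool_rot: [-0.183, 3.136, -0.0]
contact_force: [0.7, -0.1, 0.1]
opening: 0.0855
grip_force: 0.0
t 0.8 q [ 0.774 -0.358  2.001 -0.     1.499 -0.913] p [0.2716 0.3689 0.2186]
x [-0.993 -0.116 -0.   ] y [-0.116  0.993 -0.   ] z [ 0.  0. -1.] F [ 0.69 -0.09  0.12] op 0.0855 grip 0.0
```

```bash

python3 -m jog '[[[-0.003,-0.0485,0],[0,-0.1,0.034]],[[-0.006,-0.097,0],[0,-0.2,0.068]],[[-0.009,-0.1455,0],[0,-0.3,0.1]],[[-0.012,-0.194,0],[0,-0.4,0.135]],[[-0.015,-0.2425,0],[0,-0.5,0.17]]]' 
python3 log.py
cat > kin.py <<'E'
import json,numpy as np
from scipy.optimize import least_squares
from scipy.spatial.transform import Rotation as R
L=[json.loads(l) for l in open("log.jsonl")]
def fk(p,q):
    a1,d1,L2,L3,a3,dt,off=p
    Rz=lambda a:R.from_rotvec([0,0,a]); Ry=lambda a:R.from_rotvec([0,a,0])
    T=Rz(q[0]); x=T.apply([a1,off,d1]); T=T*Ry(q[1]); x=x+T.apply([0,0,L2]); T=T*Ry(q[2]); x=x+T.apply([a3,0,L3]); T=T*Rz(q[3])*Ry(q[4]); x=x+T.apply([0,0,dt]); return x,T*Rz(q[5]+Q6)
Q6=np.pi/2
p0=[0.0,.35,.4,.4,0,.25,.0745]
def fit():
    s=least_squares(lambda p:np.concatenate([fk(p,l["q"])[0]-l["tool_pos"] for l in L]+[1e-3*(p-np.array(p0))]),p0)
    return s.x
if __name__=="__main__":
    p=fit(); print(p.round(4))
    for l in L:
        x,T=fk(p,l["q"]); print((x-l["tool_pos"]).round(4), (T.inv()*R.from_rotvec(l["tool_rot"])).as_rotvec().round(3))
E
python3 kin.py
```

```text
t: 1.25
tool_pos: [0.3442, 0.1528, 0.2122]
tool_rot: [0.088, 2.67, 0.008]
contact_force: [1.8, 1.6, -0.9]
opening: 0.0852
grip_force: 0.0
t 1.2 q [ 0.339 -1.007  2.429 -0.167  1.279 -1.154] p [0.3442 0.1528 0.2122]
x [-0.89   0.063 -0.452] y [0.061 0.998 0.021] z [ 0.453 -0.009 -0.892] F [ 1.82  1.56 -0.86] op 0.0852 grip 0.0
[0.     0.238  0.4264 0.6099 0.0956 0.2795 0.0742]
[-0. -0.  0.] [ 0.  0. -0.]
[0. 0. 0.] [-0.  0. -0.]
[ 0. -0. -0.] [-0.  0.  0.]
```

```bash
cat > ik.py <<'E'
from kin import *
lo=np.array([-3.01,-1.01,.06,-1.02,.09,-3.14])+.03; hi=np.array([3.01,2.22,2.58,4.17,2.62,3.14])-.03
P=fit()
def ik(pos,Rm,seeds):
    best=None
    for s in seeds:
        f=lambda q:np.concatenate([(fk(P,q)[0]-pos)*5,(fk(P,q)[1].inv()*R.from_matrix(Rm)).as_rotvec()])
        r=least_squares(f,np.clip(s,lo+1e-3,hi-1e-3),bounds=(lo,hi),max_nfev=60)
        if best is None or r.cost<best.cost: best=r
    return best.x,np.sqrt(2*best.cost)
def toolR(h,lean,flip=1):
    # body leans toward azimuth h by lean; tool y horizontal; flip=1: tool x on the side of h
    z=np.array([-np.sin(lean)*np.cos(h),-np.sin(lean)*np.sin(h),-np.cos(lean)])
    x=np.array([np.cos(lean)*np.cos(h),np.cos(lean)*np.sin(h),-np.sin(lean)])*flip
    return np.stack([x,np.cross(z,x),z],1)
E
cat > scan.py <<'E'
from ik import *
cup=np.array([.446,.048]); mor=np.array([.526,.268])
sd=[L[-1]["q"],[0,-.5,2,0,1.5,-1.5],[0,-.5,2,0,1.5,1.5],[0.3,.3,1.4,0,2.2,-1.5],[.3,.3,1.6,.8,1.8,0],[.3,.3,1.6,-.8,1.8,0]]
print("grasp")
for fl in (1,-1):
  for hd in (-60,-90,-120,-150,180,150):
    row=[]
    for a in (20,30,40,50):
        T=toolR(np.radians(hd),np.radians(a),fl); q,e=ik(np.r_[cup,.045]+.019*T[:,2],T,sd); row.append("%.3f"%e)
    print(fl,hd,row)
print("pour")
for fl in (1,-1):
  for hd in (-60,-30,0,30,60,90,120,150,180,210):   # pour direction
    row=[]; h=np.radians(hd)
    for b in (60,70,80,90):
        # body leans toward pour direction; keeping same tool x side as grasp flip => x faces away
        T=toolR(h,np.radians(b),-fl); mid=np.r_[mor-.045*np.array([np.cos(h),np.sin(h)]),.14]
        q,e=ik(mid+.019*T[:,2],T,sd); row.append("%.3f"%e)
    print(fl,hd,row)
E
time python3 scan.py
```

```text
grasp
1 -60 ['0.000', '0.000', '0.000', '0.000']
1 -90 ['0.000', '0.000', '0.000', '0.000']
1 -120 ['0.000', '0.000', '0.000', '0.000']
1 -150 ['0.000', '0.000', '0.000', '0.076']
1 180 ['0.000', '0.000', '0.064', '0.181']
1 150 ['0.000', '0.000', '0.000', '0.074']
-1 -60 ['0.000', '0.000', '0.000', '0.000']
-1 -90 ['0.000', '0.000', '0.000', '0.000']
-1 -120 ['0.000', '0.000', '0.000', '0.000']
-1 -150 ['0.000', '0.000', '0.000', '0.076']
-1 180 ['0.000', '0.000', '0.064', '0.181']
-1 150 ['0.000', '0.000', '0.000', '0.074']
pour
1 -60 ['0.000', '0.000', '0.000', '0.000']
1 -30 ['0.000', '0.000', '0.000', '0.000']
1 0 ['0.000', '0.000', '0.000', '0.000']
1 30 ['0.000', '0.000', '0.000', '0.031']
1 60 ['0.000', '0.000', '0.000', '0.000']
1 90 ['0.000', '0.000', '0.069', '0.204']
1 120 ['0.064', '0.217', '0.370', '0.519']
1 150 ['0.188', '0.358', '0.528', '0.224']
1 180 ['0.124', '0.048', '0.000', '0.000']
1 210 ['0.000', '0.000', '0.000', '0.000']
-1 -60 ['0.000', '0.000', '0.000', '0.000']
-1 -30 ['0.000', '0.000', '0.000', '0.000']
-1 0 ['0.000', '0.000', '0.000', '0.000']
-1 30 ['0.000', '0.000', '0.000', '0.031']
-1 60 ['0.000', '0.000', '0.000', '0.000']
-1 90 ['0.000', '0.000', '0.069', '0.204']
-1 120 ['0.064', '0.217', '0.370', '0.519']
-1 150 ['0.188', '0.358', '0.528', '0.698']
-1 180 ['0.124', '0.275', '0.420', '0.567']
-1 210 ['0.000', '0.000', '0.000', '0.000']
real	0m10.274s
user	0m10.698s
sys	0m0.042s
```

```bash
cat > to.py <<'E'
from h import *
from ik import toolR, ik
def to(pos,T,o=None):
    o=o or ctrl.get_obs(); A=R.from_rotvec(o["tool_rot"]).as_matrix()
    d=A.T@(np.asarray(pos)-o["tool_pos"]); w=R.from_matrix(A.T@T).as_rotvec()
    print("shift",d.round(4),"turn",w.round(3),"min rows",max(np.linalg.norm(d)/.05,np.degrees(np.linalg.norm(w))/8.59).round(1))
    q,e=ik(np.asarray(pos),T,[o["q"]]); print("  ik",q.round(2),"err %.3f"%e)
E
cat > gr.py <<'E'
from to import *
T=toolR(np.radians(-140),np.radians(38)); g=np.array([.446,.048,.052])+.019*T[:,2]
if __name__=="__main__":
    to(g-.11*T[:,2],T); to(g,T)
E
python3 gr.py
```

```text
shift [-0.0213 -0.1388  0.1069] turn [-0.391 -0.176 -0.652] min rows 5.2
  ik [-0.61 -0.81  2.54  0.67  1.29 -3.03] err 0.000
shift [-0.0254 -0.094   0.2073] turn [-0.391 -0.176 -0.652] min rows 5.2
  ik [-0.4  -0.42  2.48  0.77  0.91 -3.1 ] err 0.000
```

```bash
cat > s2.py <<'E'
from ik import *
from gr import *
sd=[L[-1]["q"]]; s0=np.array(L[-1]["q"]); 
for fl in (1,-1):
 for S in (-130,-145,-160,-175):
  for a in (30,38):
    s=s0.copy(); s[5]+= 0 if fl==1 else np.pi
    out=[]
    for H in (0,.11):
        T=toolR(np.radians(S),np.radians(a),fl); g=np.array([.446,.048,.052])+.019*T[:,2]
        q,e=ik(g-H*T[:,2],T,[s]); out.append((q.round(2),round(e,3)))
    qq=q
    mor=np.array([.526,.27]); h=np.radians(S+180); 
    for tip in (0,40,80,115):
        T=toolR(np.radians(S),np.radians(a-tip),fl); mid=np.r_[mor-.045*np.array([np.cos(h),np.sin(h)]),.15]
        qq,e=ik(mid+.019*T[:,2],T,[qq]); out.append((qq.round(2),round(e,3)))
    print(fl,S,a); [print("    ",*o) for o in out]
E
python3 s2.py
```

```text
1 -130 30
     [-0.35 -0.34  2.38  0.6   0.99 -3.1 ] 0.0
     [-0.5  -0.62  2.39  0.53  1.3  -3.07] 0.0
     [ 0.15 -0.3   2.17  0.43  0.91 -2.5 ] 0.0
     [ 0.35  0.06  1.78 -0.09  1.45 -2.08] 0.0
     [ 0.45  0.47  1.45 -0.35  2.02 -2.01] 0.0
     [ 0.49  0.77  1.29 -0.63  2.45 -2.12] 0.0
1 -130 38
     [-0.37 -0.37  2.41  0.68  0.98 -3.11] 0.092
     [-0.58 -0.67  2.44  0.63  1.31 -3.11] 0.081
     [ 0.1  -0.35  2.24  0.62  0.84 -2.67] 0.0
     [ 0.32 -0.02  1.86 -0.02  1.33 -2.12] 0.0
     [ 0.44  0.39  1.51 -0.3   1.91 -2.  ] 0.0
     [ 0.48  0.71  1.31 -0.56  2.36 -2.08] 0.0
1 -145 30
     [-0.3  -0.43  2.44  0.55  0.86 -2.78] 0.0
     [-0.45 -0.8   2.48  0.48  1.22 -2.74] 0.0
     [ 0.24 -0.35  2.21  0.25  0.81 -2.07] 0.0
     [ 0.35  0.06  1.78 -0.05  1.47 -1.82] 0.0
     [ 0.4   0.49  1.43 -0.18  2.08 -1.8 ] 0.0
     [ 0.42  0.79  1.26 -0.35  2.55 -1.88] 0.0
1 -145 38
     [-0.37 -0.47  2.51  0.75  0.85 -3.  ] 0.0
     [-0.58 -0.86  2.55  0.64  1.26 -2.91] 0.029
     [ 0.21 -0.42  2.29  0.39  0.68 -2.2 ] 0.0
     [ 0.33 -0.03  1.87 -0.01  1.34 -1.85] 0.0
     [ 0.4   0.41  1
[... 2877 characters left out ...]
   [ 0.35 -0.03  1.87 -0.    1.34  1.57] 0.0
     [ 0.35  0.41  1.49 -0.    1.98  1.57] 0.0
     [ 0.35  0.73  1.28 -0.    2.47  1.57] 0.0
-1 -175 30
     [-0.12 -0.52  2.5   0.17  0.65  1.26] 0.0
     [-0.16 -0.96  2.55  0.14  1.06  1.29] 0.018
     [ 0.46 -0.3   2.17 -0.25  0.8   2.07] 0.0
     [0.35 0.06 1.78 0.05 1.47 1.82] 0.0
     [0.29 0.47 1.45 0.18 2.07 1.79] 0.0
     [0.28 0.77 1.29 0.34 2.54 1.87] 0.0
-1 -175 38
     [-0.13 -0.56  2.55  0.25  0.54  1.18] 0.043
     [-0.15 -0.96  2.55  0.13  1.04  1.3 ] 0.168
     [ 0.48 -0.35  2.24 -0.39  0.66  2.21] 0.0
     [ 0.37 -0.02  1.86  0.01  1.34  1.85] 0.0
     [0.3  0.39 1.51 0.15 1.96 1.79] 0.0
     [0.28 0.71 1.31 0.29 2.44 1.84] 0.0
```

```bash
sed -i 's/radians(-140),np.radians(38)/radians(-145),np.radians(33)/; s/to(g-.11/to(g-.09/' gr.py; python3 gr.py
```

```text
shift [-0.0249 -0.1245  0.1227] turn [-0.318 -0.095 -0.592] min rows 4.5
  ik [-0.46 -0.78  2.51  0.55  1.16 -2.8 ] err 0.000
shift [-0.0247 -0.0956  0.2079] turn [-0.318 -0.095 -0.592] min rows 4.6
  ik [-0.33 -0.45  2.47  0.62  0.86 -2.86] err 0.000
```

```bash

python3 -m jog '[[[-0.006,-0.035,0.012],[-0.07,-0.02,-0.13]],[[-0.012,-0.07,0.035],[-0.14,-0.042,-0.26]],[[-0.018,-0.1,0.07],[-0.21,-0.063,-0.39]],[[-0.024,-0.122,0.1],[-0.28,-0.085,-0.52]],[[-0.025,-0.1245,0.12],[-0.318,-0.095,-0.592]]]' >/dev/null
python3 -m jog '[[[0,0,0],[0,0,0]],[[0,0,0],[0,0,0]]]' >/dev/null
python3 log.py; python3 kin.py | head -1; python3 gr.py
python3 - <<'E'
from h import *
def proj(d,pts,o=None):
    A,c=cam(d,o); X=(pts-c)@A; return np.stack([d["fx"]*X[:,0]/X[:,2]+d["cx"],d.get("fy",d["fx"])*X[:,1]/X[:,2]+d["cy"]],1)
t=np.linspace(0,2*np.pi,60)
circ=lambda x,y,z,r:np.stack([x+r*np.cos(t),y+r*np.sin(t),0*t+z],1)
o=ctrl.get_obs(); w=optics.get_image("wrist"); s=optics.get_image("side")
def draw(d,o,roi,k):
    u0,v0,u1,v1=roi; im=cv2.resize(d["image"][v0:v1,u0:u1],None,fx=k,fy=k,interpolation=cv2.INTER_CUBIC)
    for c in ((.446,.048,.085,.034),(.446,.048,0,.029),(.528,.275,.072,.07),(.58,-.303,.06,.055)):
        P=((proj(d,circ(*c),o)-[u0,v0]+.5)*k).astype(np.int32); cv2.polylines(im,[P],True,(0,255,0),1)
    return im
a=draw(w,o,(0,0,512,384),1); b=draw(s,None,(180,120,440,315),2)
cv2.imwrite("pics/pre.png",np.vstack([cv2.resize(a,(0,0),fx=.7,fy=.7),np.zeros((2,358,3),np.uint8)]) if 0 else a); cv2.imwrite("pics/pre_side.png",b)
c=np.zeros((600,800,3),np.uint8); a=cv2.resize(a,(400,300)); c[:300,:400]=a; b=cv2.resize(b,(400,300)); c[:300,400:]=b
c[300:,:400]=cv2.resize(draw(s,None,(180,120,300,210),3),(400,300)); c[300:,400:]=cv2.resize(draw(s,None,(340,230,460,320),3),(400,300))
cv2.imwrite("pics/comb.png",c)
E
```

```text
t 1.9 q [-0.259 -0.945  2.515  0.334  1.173 -2.248] p [0.401  0.0579 0.149 ]
x [-0.82  -0.292 -0.491] y [-0.349  0.937  0.026] z [ 0.453  0.193 -0.871] F [-0.42  1.42  1.19] op 0.0854 grip 0.0
[0.     0.238  0.4264 0.6099 0.0957 0.2795 0.0742]
shift [ 0.0168 -0.0357  0.0325] turn [-0.109 -0.059 -0.231] min rows 1.7
  ik [-0.46 -0.78  2.51  0.55  1.16 -2.8 ] err 0.000
shift [ 0.0127 -0.0253  0.1218] turn [-0.109 -0.059 -0.231] min rows 2.5
  ik [-0.33 -0.45  2.47  0.62  0.86 -2.86] err 0.000
```

View pics/comb.png

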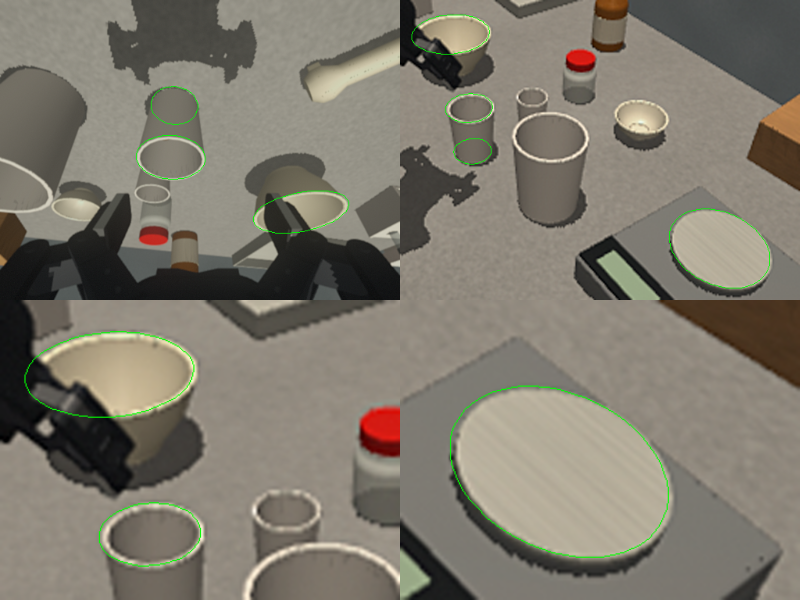

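The picture shows my projected circles on the cup rim (wrist (170,158), side panel (152,535)), on the mortar rim (side (110,375)) and on the pan (side (560,472)). They agree within 2–3 mm, so the top estimates hold. Next is the pregrasp.

```bash

python3 -m jog '[[[0.008,-0.018,0.005],[-0.05,-0.03,-0.115]],[[0.0168,-0.0357,0.01],[-0.109,-0.059,-0.231]],[[0.0168,-0.0357,0.0325],[-0.109,-0.059,-0.231]],[[0.0168,-0.0357,0.0325],[-0.109,-0.059,-0.231]],[[0.0168,-0.0357,0.0325],[-0.109,-0.059,-0.231]]]' >/dev/null
python3 log.py; python3 kin.py|head -1; python3 gr.py
```

```text
t 2.5 q [-0.458 -0.777  2.514  0.548  1.164 -2.805] p [0.4146 0.0275 0.1125]
x [-0.684 -0.485 -0.545] y [-0.578  0.816 -0.001] z [ 0.446  0.314 -0.838] F [0.1  0.19 0.7 ] op 0.0855 grip 0.0
[0.     0.238  0.4264 0.6099 0.0957 0.2795 0.0742]
shift [ 0.0016 -0.0012  0.0002] turn [0.002 0.001 0.005] min rows 0.0
  ik [-0.46 -0.78  2.51  0.55  1.16 -2.8 ] err 0.000
shift [ 0.0016 -0.0014  0.0902] turn [0.002 0.001 0.005] min rows 1.8
  ik [-0.33 -0.45  2.47  0.62  0.86 -2.86] err 0.000
```

```bash

python3 -m jog '[[[0.0015,-0.001,0.025],[0,0,0]],[[0.0015,-0.001,0.05],[0,0,0]],[[0.0015,-0.001,0.075],[0,0,0]],[[0.0015,-0.001,0.09],[0,0,0]],[[0.0015,-0.001,0.09],[0,0,0]]]' | tail -3
python3 log.py
python3 -m jog '[[[0,0,0],[0,0,0]],[[0,0,0],[0,0,0]],[[0,0,0],[0,0,0]],[[0,0,0],[0,0,0]],[[0,0,0],[0,0,0]]]' 0.4 70
python3 log.py
```

```text
contact_force: [0.1, 0.2, -0.4]
opening: 0.0855
grip_force: 0.0
t 3.0 q [-0.325 -0.445  2.468  0.623  0.857 -2.868] p [0.4542 0.0551 0.0359]
x [-0.683 -0.486 -0.545] y [-0.58   0.815 -0.001] z [ 0.445  0.315 -0.838] F [ 0.06  0.16 -0.39] op 0.0855 grip 0.0
t: 3.55
tool_pos: [0.4561, 0.0529, 0.0386]
tool_rot: [-0.781, 2.456, 0.228]
contact_force: [-2.1, 2.0, 7.4]
opening: 0.0645
grip_force: 76.5
t 3.5 q [-0.33  -0.449  2.467  0.625  0.858 -2.87 ] p [0.4561 0.0529 0.0386]
x [-0.682 -0.484 -0.549] y [-0.576  0.817 -0.004] z [ 0.451  0.313 -0.836] F [-2.14  2.04  7.37] op 0.0645 grip 76.5
```

```bash

python3 -m jog '[[[-0.011,0,-0.017],[0,0,0]],[[-0.028,0,-0.042],[0,0,0]],[[-0.044,0,-0.067],[0,0,0]],[[-0.058,0,-0.088],[0,0,0]],[[-0.058,0,-0.088],[0,0,0]]]' | tail -3
python3 log.py
python3 - <<'E'
from to import *
o=ctrl.get_obs(); A=R.from_rotvec(o["tool_rot"]).as_matrix()
# grip point on cup axis: at 19mm behind TCP; cup height above underside there ~ .053
h=np.radians(35); mor=np.array([.527,.272]); u=np.array([np.cos(h),np.sin(h)])
for tip,back in ((0,.045),(60,.045),(90,.045),(115,.045)):
    T=toolR(np.radians(-145),np.radians(33-tip)); print(tip); to(np.r_[mor-back*u,.155]+.019*T[:,2],T)
E
```

```text
contact_force: [0.4, 0.2, -0.9]
opening: 0.0644
grip_force: 77.2
t 4.0 q [-0.329 -0.664  2.399  0.519  1.09  -2.686] p [0.4572 0.0524 0.1465]
x [-0.679 -0.486 -0.55 ] y [-0.576  0.818 -0.011] z [ 0.455  0.31  -0.835] F [ 0.39  0.22 -0.94] op 0.0644 grip 77.2
0
shift [-0.121   0.1395  0.0869] turn [-0.007  0.007  0.008] min rows 4.1
  ik [ 0.23 -0.38  2.23  0.29  0.77 -2.11] err 0.000
60
shift [-0.1046  0.1395  0.0773] turn [-0.011  1.054  0.003] min rows 7.0
  ik [ 0.38  0.25  1.61 -0.11  1.74 -1.8 ] err 0.000
90
shift [-0.1021  0.1395  0.0678] turn [-1.200e-02  1.578e+00  1.000e-03] min rows 10.5
  ik [ 0.41  0.55  1.38 -0.21  2.19 -1.8 ] err 0.000
115
shift [-0.104   0.1394  0.0597] turn [-1.300e-02  2.014e+00 -2.000e-03] min rows 13.4
  ik [ 0.42  0.77  1.26 -0.33  2.52 -1.87] err 0.000
```

```bash

python3 -m jog '[[[-0.015,0.017,0.011],[0,0,0]],[[-0.042,0.049,0.03],[0,0,0]],[[-0.073,0.084,0.052],[0,0,0]],[[-0.103,0.118,0.074],[0,0,0]],[[-0.119,0.1375,0.088],[0,0,0]]]' | tail -3
python3 -m jog '[[[0,0,0],[0,0,0]],[[0,0,0],[0,0,0]]]' | tail -1
python3 log.py
python3 - <<'E'
from to import *
h=np.radians(35); mor=np.array([.527,.272]); u=np.array([np.cos(h),np.sin(h)])
for tip in (30,60,80,90,100,110,118):
    T=toolR(np.radians(-145),np.radians(33-tip)); print(tip); to(np.r_[mor-.045*u,.145]+.019*T[:,2],T)
E
```

```text
contact_force: [-1.5, -1.2, -1.8]
opening: 0.0646
grip_force: 77.2
grip_force: 77.4
t 4.8 q [ 0.232 -0.376  2.244  0.299  0.756 -2.12 ] p [0.4948 0.2512 0.1296]
x [-0.685 -0.486 -0.542] y [-0.578  0.816 -0.002] z [ 0.443  0.312 -0.84 ] F [-0.23 -0.67 -1.1 ] op 0.0647 grip 77.4
30
shift [ 0.0067 -0.0014 -0.0001] turn [0.    0.521 0.006] min rows 3.5
  ik [ 0.32 -0.07  1.92  0.02  1.24 -1.86] err 0.000
60
shift [ 0.0137 -0.0013 -0.007 ] turn [-1.000e-03  1.044e+00  6.000e-03] min rows 7.0
  ik [ 0.38  0.26  1.62 -0.11  1.73 -1.79] err 0.000
80
shift [ 0.016  -0.0013 -0.0132] turn [-0.002  1.394  0.006] min rows 9.3
  ik [ 0.4   0.47  1.45 -0.17  2.03 -1.79] err 0.000
90
shift [ 0.0163 -0.0013 -0.0165] turn [-0.003  1.568  0.006] min rows 10.5
  ik [ 0.41  0.57  1.38 -0.2   2.17 -1.8 ] err 0.000
100
shift [ 0.016  -0.0013 -0.0198] turn [-0.004  1.743  0.006] min rows 11.6
  ik [ 0.42  0.66  1.32 -0.25  2.31 -1.82] err 0.000
110
shift [ 0.0152 -0.0013 -0.023 ] turn [-0.004  1.917  0.005] min rows 12.8
  ik [ 0.42  0.74  1.28 -0.29  2.44 -1.84] err 0.000
118
shift [ 0.0141 -0.0013 -0.0254] turn [-0.005  2.057  0.005] min rows 13.7
  ik [ 0.42  0.8   1.25 -0.34  2.54 -1.87] err 0.000
```

```bash

python3 -m jog '[[[0.0022,-0.001,-0.0002],[0,0.11,0]],[[0.0044,-0.001,-0.0005],[0,0.23,0]],[[0.0066,-0.001,-0.0012],[0,0.35,0]],[[0.0088,-0.001,-0.0022],[0,0.48,0]],[[0.0109,-0.001,-0.0034],[0,0.61,0]]]' | tail -2
python3 -m jog '[[[0.0019,0,-0.0001],[0,0.1,0]],[[0.0038,0,-0.0004],[0,0.2,0]],[[0.0056,0,-0.0008],[0,0.3,0]],[[0.0074,0,-0.0015],[0,0.4,0]],[[0.0091,0,-0.0023],[0,0.5,0]]]' | tail -2
python3 log.py
python3 - <<'E'
from h import *
ims=[optics.get_image(n)["image"] for n in ("side","top")]
cv2.imwrite("pics/tip60.png",np.hstack([cv2.resize(ims[0][60:240,150:350],(400,360)),cv2.resize(ims[1][120:300,60:260],(400,360))]))
E
```

```text
opening: 0.0647
grip_force: 77.5
opening: 0.0647
grip_force: 77.6
t 5.8 q [ 0.381  0.287  1.59  -0.121  1.787 -1.795] p [0.481  0.237  0.1316]
x [-0.704 -0.493  0.51 ] y [-0.574  0.819 -0.002] z [-0.417 -0.295 -0.86 ] F [ 0.36 -0.07 -1.8 ] op 0.0647 grip 77.6
```

View pics/tip60.png

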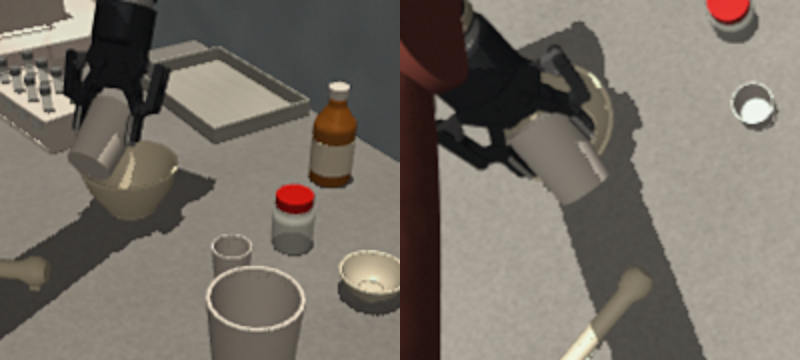

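The picture shows the cup tipped about 63°. Its mouth is over the mortar (side (125,165), top (565,130)), and the gripper clears the rim. I go on slowly.

```bash

python3 -m jog '[[[0.0011,0,0],[0,0.06,0]],[[0.0023,0,-0.0001],[0,0.12,0]],[[0.0034,0,-0.0003],[0,0.18,0]],[[0.0045,0,-0.0005],[0,0.24,0]],[[0.0056,0,-0.0008],[0,0.3,0]]]' | tail -1
python3 -m jog '[[[0.0009,0,0],[0,0.05,0]],[[0.0019,0,-0.0001],[0,0.1,0]],[[0.0028,0,-0.0002],[0,0.15,0]],[[0.0038,0,-0.0004],[0,0.2,0]],[[0.0047,0,-0.0006],[0,0.25,0]]]' | tail -1
python3 -m jog '[[[0.0009,0,0],[0,0.05,0]],[[0.0019,0,-0.0001],[0,0.1,0]],[[0.0028,0,-0.0002],[0,0.15,0]],[[0.0038,0,-0.0004],[0,0.2,0]],[[0.0047,0,-0.0006],[0,0.25,0]]]' | tail -1
python3 -m jog '[[[0.0009,0,0],[0,0.05,0]],[[0.0019,0,-0.0001],[0,0.1,0]],[[0.0028,0,-0.0002],[0,0.15,0]],[[0.0028,0,-0.0002],[0,0.15,0]],[[0.0028,0,-0.0002],[0,0.15,0]]]' | tail -1
python3 log.py
python3 - <<'E'
from h import *
ims=[optics.get_image(n)["image"] for n in ("side","top")]
cv2.imwrite("pics/tip115.png",np.hstack([cv2.resize(ims[0][60:240,150:350],(400,360)),cv2.resize(ims[1][120:300,60:260],(400,360))]))
E
```

```text
grip_force: 77.6
grip_force: 77.7
grip_force: 77.6
grip_force: 77.7
t 7.8 q [ 0.418  0.79   1.261 -0.349  2.541 -1.878] p [0.473  0.2324 0.1464]
x [-0.075 -0.05   0.996] y [-0.575  0.818 -0.002] z [-0.814 -0.573 -0.09 ] F [ 0.03 -0.45  0.14] op 0.0646 grip 77.7
```

View pics/tip115.png

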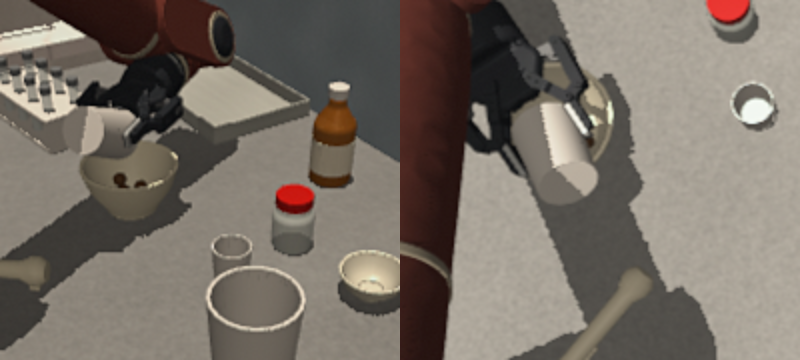

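The picture shows the cup tipped about 118° with pellets in the mortar (side (120,180), top (592,140)). None are on the bench. I wait, then raise the cup and count.

```bash

python3 -m jog '[[[0,0,0],[0,0,0]],[[0.002,0,0],[0,0,0]],[[0,0,0],[0,0,0]],[[0.003,0,0],[0,0,0]],[[0.003,0,0],[0,0,0]]]' | tail -1
python3 -m jog '[[[0.015,0,-0.001],[0,0,0]],[[0.04,0,-0.004],[0,0,0]],[[0.065,0,-0.006],[0,0,0]],[[0.085,0,-0.008],[0,0,0]],[[0.09,0,-0.008],[0,0,0]]]' | tail -1
python3 log.py
python3 - <<'E'
from to import *
ims=[optics.get_image(n)["image"] for n in ("side","top")]
cv2.imwrite("pics/after.png",np.hstack([cv2.resize(ims[0][60:240,150:350],(400,360)),cv2.resize(ims[1][120:300,60:260],(400,360))]))
for S,a in ((-145,33),(-160,20),(-180,20),(160,20),(160,33),(140,33)):
    T=toolR(np.radians(S),np.radians(a)); print(S,a)
    to(np.r_[.58,-.303,.06+.053+.06]+.019*T[:,2],T); to(np.r_[.58,-.303,.06+.053]+.019*T[:,2],T)
E
```

```text
grip_force: 77.7
grip_force: 77.7
t 8.9 q [ 0.417  0.657  1.289 -0.416  2.62  -1.955] p [0.4688 0.2271 0.2335]
x [-0.089 -0.058  0.994] y [-0.581  0.814 -0.004] z [-0.809 -0.578 -0.106] F [ 0.29  0.73 -0.31] op 0.0646 grip 77.7
-145 33
shift [-0.0547 -0.496   0.2133] turn [-0.008 -2.044  0.008] min rows 13.6
  ik [-0.8   0.1   1.76  0.57  1.24 -3.11] err 0.059
shift [-0.1144 -0.4959  0.2195] turn [-0.008 -2.044  0.008] min rows 13.6
  ik [-0.78  0.17  1.78  0.55  1.15 -3.11] err 0.101
-160 20
shift [-0.0562 -0.4977  0.2176] turn [-0.169 -1.804  0.262] min rows 12.2
  ik [-0.72  0.06  1.76  0.33  1.16 -2.74] err 0.000
shift [-0.1159 -0.4975  0.2238] turn [-0.169 -1.804  0.262] min rows 12.2
  ik [-0.72  0.13  1.8   0.35  1.07 -2.78] err 0.000
-180 20
shift [-0.0561 -0.4997  0.2186] turn [-0.381 -1.75   0.601] min rows 12.6
  ik [-0.68  0.01  1.81  0.25  1.05 -2.35] err 0.000
shift [-0.1158 -0.4995  0.2247] turn [-0.381 -1.75   0.601] min rows 12.6
  ik [-0.68  0.08  1.85  0.27  0.95 -2.38] err 0.000
160 20
shift [-0.056  -0.5013  0.2202] turn [-0.589 -1.654  0.935] min rows 13.3
  ik [-0.63 -0.01  1.84  0.12  0.98 -1.9 ] err 0.000
shift [-0.1157 -0.5011  0.2263] turn [-0.589 -1.654  0.935] min rows 13.3
  ik [-0.63  0.06  1.87  0.13  0.88 -1.92] err 0.000
160 33
shift [-0.0543 -0.5045  0.2178] turn [-0.497 -1.855  1.032] min rows 14.5
  ik [-0.66 -0.11  1.98  0.25  0.74 -2.03] err 0.000
shift [-0.114  -0.5043  0.224 ] turn [-0.497 -1.855  1.032] min rows 14.5
  ik [-0.66 -0.03  2.01  0.29  0.62 -2.08] err 0.000
140 33
shift [-0.054  -0.506   0.2211] turn [-0.667 -1.694  1.388] min rows 15.3
  ik [-0.57 -0.1   1.97 -0.11  0.7  -1.38] err 0.000
shift [-0.1136 -0.5058  0.2272] turn [-0.667 -1.694  1.388] min rows 15.3
  ik [-0.57 -0.02  2.   -0.13  0.59 -1.35] err 0.000
```

View pics/after.png

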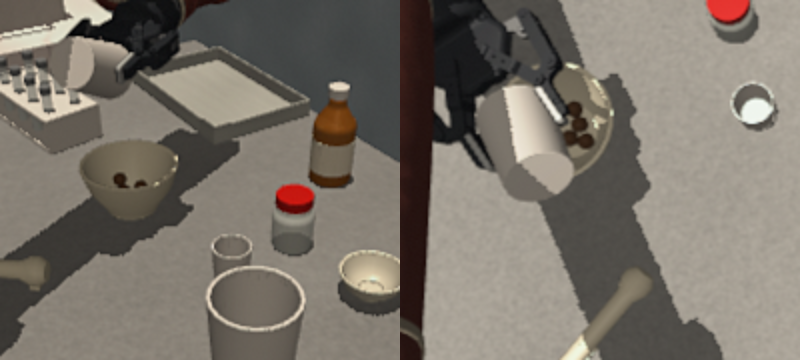

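```bash

python3 -m jog '[[[-0.0026,0,-0.0002],[0,-0.14,0]],[[-0.0052,0,-0.0007],[0,-0.28,0]],[[-0.0077,0,-0.0016],[0,-0.42,0]],[[-0.01,0,-0.0029],[0,-0.56,0]],[[-0.0122,0,-0.0045],[0,-0.7,0]]]' | tail -1
python3 -m jog '[[[-0.0026,0,-0.0002],[0,-0.14,0]],[[-0.0052,0,-0.0007],[0,-0.28,0]],[[-0.0077,0,-0.0016],[0,-0.42,0]],[[-0.01,0,-0.0029],[0,-0.56,0]],[[-0.0122,0,-0.0045],[0,-0.7,0]]]' | tail -1
python3 -m jog '[[[-0.0026,0,-0.0002],[0,-0.14,0]],[[-0.0052,0,-0.0007],[0,-0.28,0]],[[-0.0077,0,-0.0016],[0,-0.42,0]],[[-0.01,0,-0.0029],[0,-0.56,0]],[[-0.011,0,-0.0036],[0,-0.64,0]]]' | tail -1
python3 -m jog '[[[0,0,0],[0,0,0]],[[0,0,0],[0,0,0]]]' | tail -1
python3 log.py
python3 - <<'E'
from to import *
for z in (.23,.19):
    T=toolR(np.radians(160),np.radians(33)); to(np.r_[.58,-.303,z]+.019*T[:,2],T)
E
```

```text
grip_force: 77.5
grip_force: 77.4
grip_force: 77.5
grip_force: 77.6
t 10.8 q [ 0.215 -0.494  2.175  0.262  0.947 -2.074] p [0.4911 0.2433 0.2155]
x [-0.686 -0.491 -0.537] y [-0.581  0.814 -0.002] z [ 0.438  0.311 -0.843] F [-0.63  0.41 -1.78] op 0.0647 grip 77.6
shift [ 0.2032 -0.5048 -0.1265] turn [ 0.523 -0.007  0.816] min rows 11.2
  ik [-0.66 -0.17  1.93  0.23  0.84 -1.99] err 0.000
shift [ 0.2246 -0.5047 -0.0927] turn [ 0.523 -0.007  0.816] min rows 11.2
  ik [-0.66 -0.13  1.97  0.24  0.77 -2.01] err 0.000
```

```bash

python3 -m jog '[[[0.01,-0.025,-0.006],[0.04,0,0.065]],[[0.028,-0.068,-0.017],[0.084,0,0.13]],[[0.047,-0.115,-0.029],[0.126,0,0.195]],[[0.065,-0.16,-0.04],[0.168,0,0.26]],[[0.083,-0.205,-0.0515],[0.209,-0.003,0.326]]]' | tail -1
python3 -m jog '[[[0,0,0],[0,0,0]]]' | tail -1
python3 log.py
python3 - <<'E'
from to import *
for z in (.23,.19):
    T=toolR(np.radians(160),np.radians(33)); to(np.r_[.58,-.303,z]+.019*T[:,2],T)
E
```

```text
grip_force: 77.6
grip_force: 77.7
t 11.3 q [-0.236 -0.544  2.207  0.293  0.974 -2.136] p [0.5325 0.0169 0.2165]
x [-0.819 -0.19  -0.542] y [-0.224  0.975 -0.003] z [ 0.529  0.119 -0.84 ] F [-0.12  0.34 -0.72] op 0.0646 grip 77.7
shift [ 0.0159 -0.3281 -0.006 ] turn [ 0.31  -0.002  0.484] min rows 6.6
  ik [-0.66 -0.17  1.93  0.23  0.84 -1.99] err 0.000
shift [ 0.0376 -0.3279  0.0276] turn [ 0.31  -0.002  0.484] min rows 6.6
  ik [-0.66 -0.13  1.97  0.24  0.77 -2.01] err 0.000
```

```bash

python3 -m jog '[[[0.002,-0.045,-0.001],[0.043,0,0.068]],[[0.005,-0.09,-0.002],[0.087,0,0.136]],[[0.007,-0.137,-0.003],[0.13,0,0.203]],[[0.009,-0.184,-0.0035],[0.174,0,0.27]],[[0.0115,-0.23,-0.004],[0.217,-0.001,0.339]]]' | tail -1
python3 -m jog '[[[0,0,0],[0,0,0]]]' | tail -1
python3 - <<'E'
from to import *
for z in (.23,.19):
    T=toolR(np.radians(160),np.radians(33)); to(np.r_[.58,-.303,z]+.019*T[:,2],T)
E
```

```text
grip_force: 77.6
grip_force: 77.6
shift [-0.0275 -0.0939  0.0171] turn [ 0.095 -0.002  0.148] min rows 2.0
  ik [-0.66 -0.17  1.93  0.23  0.84 -1.99] err 0.000
shift [-0.0057 -0.0939  0.0507] turn [ 0.095 -0.002  0.148] min rows 2.1
  ik [-0.66 -0.13  1.97  0.24  0.77 -2.01] err 0.000
```

```bash

python3 -m jog '[[[-0.002,-0.03,0.015],[0.03,0,0.045]],[[-0.004,-0.06,0.03],[0.06,0,0.09]],[[-0.0057,-0.085,0.045],[0.09,-0.001,0.14]],[[-0.0057,-0.0939,0.0507],[0.095,-0.002,0.148]],[[-0.0057,-0.0939,0.0507],[0.095,-0.002,0.148]]]' | tail -1
python3 -m jog '[[[0,0,0],[0,0,0]],[[0,0,0],[0,0,0]]]' | tail -1
python3 log.py
python3 - <<'E'
from h import *
s,t=[optics.get_image(n) for n in ("side","top")]
k=4
def crop(d,u0,v0): return cv2.resize(d["image"][v0:v0+75,u0:u0+100],(400,300),interpolation=cv2.INTER_CUBIC)
c=np.vstack([np.hstack([cv2.resize(s["image"][140:305,300:512],(400,300),interpolation=cv2.INTER_CUBIC),cv2.resize(s["image"][120:195,170:270],(400,300),interpolation=cv2.INTER_CUBIC)]),np.hstack([crop(t,345,120),crop(t,85,145)])])
cv2.imwrite("pics/overpan.png",c)
E
```

```text
grip_force: 77.6
grip_force: 77.6
t 12.7 q [-0.659 -0.137  1.972  0.248  0.767 -2.017] p [ 0.5892 -0.302   0.1746]
x [-0.788  0.283 -0.547] y [0.337 0.942 0.001] z [ 0.515 -0.183 -0.837] F [-0.02  0.24 -0.83] op 0.0645 grip 77.6
```

View pics/overpan.png

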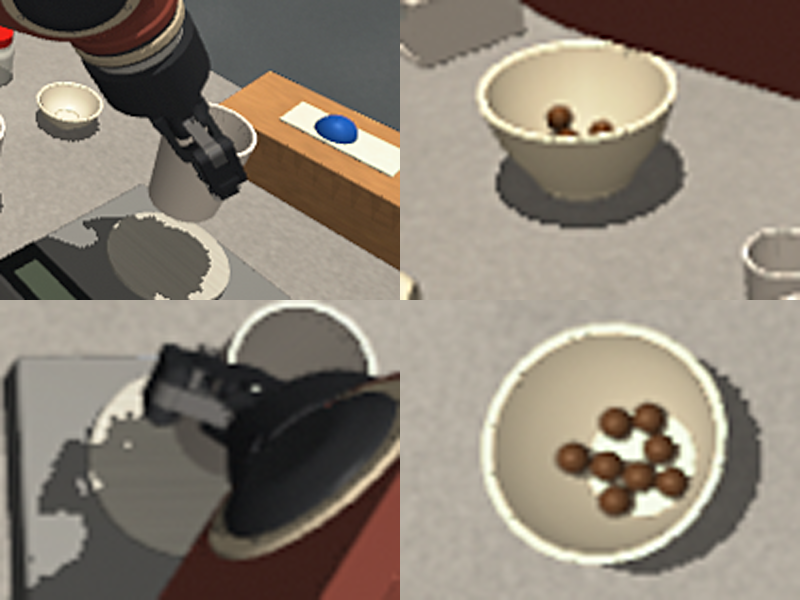

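The picture shows all eight pellets in the mortar (lower right panel, (572–672, 418–500)), and the cup held over the pan. It leans a little: side rim at about (215,130), foot at about (185,205). I measure that lean by overlaying model outlines.

```bash
cat > tilt.py <<'E'
from h import *
import sys
def proj(d,pts):
    A,c=cam(d); X=(pts-c)@A; return np.stack([d["fx"]*X[:,0]/X[:,2]+d["cx"],d["fy"]*X[:,1]/X[:,2]+d["cy"]],1)
t=np.linspace(0,2*np.pi,60)
o=ctrl.get_obs(); A=R.from_rotvec(o["tool_rot"]).as_matrix(); g=o["tool_pos"]-.019*A[:,2]; print("grip pt",g.round(4))
s,tp=[optics.get_image(n) for n in ("side","top")]
def draw(d,u0,v0,w,h,deg,hg,col,im):
    k=im.shape[1]/w
    Q=R.from_rotvec(A[:,1]*np.radians(deg)).as_matrix(); 
    for r,z in ((.034,.085),(.029,0)):
        P=np.stack([r*np.cos(t),r*np.sin(t),0*t+z-hg],1)@Q.T+g
        cv2.polylines(im,[((proj(d,P)-[u0,v0]+.5)*k).astype(np.int32)],True,col,1)
rows=[]
cands=[float(a) for a in sys.argv[2:]]
cols=[(0,255,0),(0,0,255),(255,0,0)]
out=[]
for d,(u0,v0,w,h) in ((s,(360,180,80,100)),(tp,(380,110,80,100))):
    im=cv2.resize(d["image"][v0:v0+h,u0:u0+w],(400,500),interpolation=cv2.INTER_CUBIC)
    for c,col in zip(cands,cols): draw(d,u0,v0,w,h,c,.053,col,im)
    out.append(im)
cv2.imwrite(sys.argv[1],np.hstack(out))
E
python3 tilt.py pics/tilt.png 0 10 -10
```

```text
grip pt [ 0.5793 -0.2987  0.1906]
```

View pics/tilt.png

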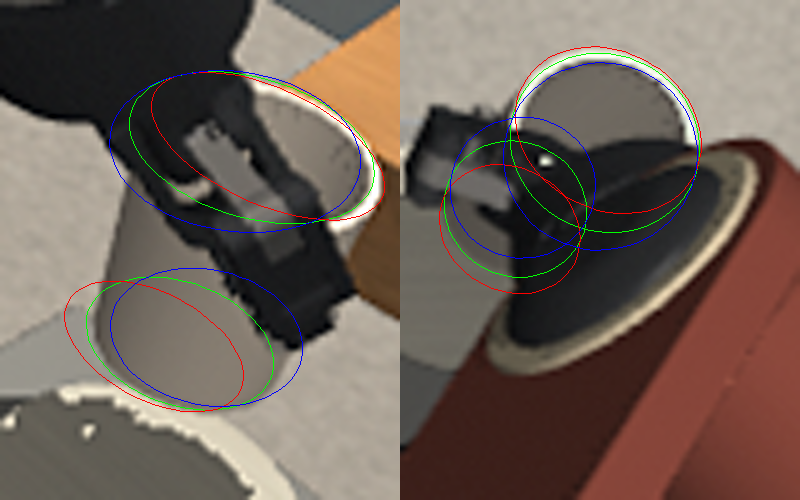

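The outline fits: the foot is on the 0° ellipse and the rim sits about 3 mm towards +10°. So the lean is about 3° and the cup is nearly centred. I correct by 2° and lower most of the way.

```bash

python3 -m jog '[[[0.006,-0.001,0.012],[0,-0.01,0]],[[0.015,-0.002,0.025],[0,-0.02,0]],[[0.025,-0.003,0.038],[0,-0.03,0]],[[0.031,-0.004,0.05],[0,-0.035,0]],[[0.034,-0.004,0.055],[0,-0.035,0]]]' | tail -1
for i in 1 2; do python3 -m jog '[[[0,0,0],[0,0,0]],[[0,0,0],[0,0,0]],[[0,0,0],[0,0,0]]]' | sed -n 4p; python3 log.py; done
```

```text
grip_force: 77.6
contact_force: [0.2, 0.2, 0.9]
t 13.7 q [-0.671 -0.058  2.027  0.33   0.609 -2.114] p [ 0.5896 -0.3076  0.1107]
x [-0.769  0.277 -0.577] y [0.338 0.941 0.001] z [ 0.543 -0.195 -0.817] F [0.25 0.22 0.89] op 0.0645 grip 77.6
contact_force: [-0.4, 0.4, -1.7]
t 13.9 q [-0.672 -0.057  2.028  0.33   0.609 -2.114] p [ 0.5891 -0.3072  0.1095]
x [-0.769  0.277 -0.575] y [0.339 0.941 0.001] z [ 0.542 -0.194 -0.818] F [-0.43  0.4  -1.72] op 0.0649 grip 77.6
```

```bash

python3 -m jog '[[[0.0012,0,0.0016],[0,0,0]],[[0.0023,0,0.0033],[0,0,0]],[[0.0035,0,0.0049],[0,0,0]],[[0.0035,0,0.0049],[0,0,0]]]' | sed -n '2p;4p'
for i in 1 2 3 4 5; do python3 -m jog '[[[0,0,0],[0,0,0]]]' | sed -n '2p;4p'; done
```

```text
tool_pos: [0.5886, -0.3069, 0.1023]
contact_force: [0.4, -0.1, -0.6]
tool_pos: [0.5888, -0.3071, 0.1028]
contact_force: [-0.3, 0.3, -1.0]
tool_pos: [0.5889, -0.3072, 0.1031]
contact_force: [-0.3, -0.1, -1.5]
tool_pos: [0.589, -0.3072, 0.1032]
contact_force: [-0.6, -0.5, -1.2]
tool_pos: [0.5889, -0.3072, 0.1032]
contact_force: [-1.2, -0.7, -0.5]
tool_pos: [0.5889, -0.3072, 0.1032]
contact_force: [0.1, -0.0, -0.3]
```

```bash

for i in 1 2 3; do python3 -m jog '[[[0.0006,0,0.0008],[0,0,0]],[[0.0006,0,0.0008],[0,0,0]]]' | sed -n '2p;4p'; python3 -m jog '[[[0,0,0],[0,0,0]]]' | sed -n '4p';python3 -m jog '[[[0,0,0],[0,0,0]]]' | sed -n '4p'; done
```

```text
tool_pos: [0.5888, -0.307, 0.1019]
contact_force: [-0.7, -0.0, -1.2]
contact_force: [0.0, 0.7, -0.7]
contact_force: [0.3, 0.4, -0.5]
tool_pos: [0.5887, -0.307, 0.1009]
contact_force: [0.8, 0.2, -1.2]
contact_force: [0.1, -0.0, -0.6]
contact_force: [0.2, -0.6, -0.0]
tool_pos: [0.5887, -0.307, 0.0999]
contact_force: [-0.2, 0.6, -1.1]
contact_force: [-0.4, 0.5, -0.2]
contact_force: [-0.2, -0.2, -0.9]
```

```bash

python3 -m jog '[[[0.0006,0,0.0008],[0,0,0]],[[0.0006,0,0.0008],[0,0,0]]]' | sed -n '2p;4p'; python3 -m jog '[[[0,0,0],[0,0,0]]]' | sed -n '4p';python3 -m jog '[[[0,0,0],[0,0,0]]]' | sed -n '4p'
python3 -m jog '[[[0.0006,0,0.0008],[0,0,0]],[[0.0006,0,0.0008],[0,0,0]]]' | sed -n '2p;4p'; python3 -m jog '[[[0,0,0],[0,0,0]]]' | sed -n '4p';python3 -m jog '[[[0,0,0],[0,0,0]]]' | sed -n '4p'
```

```text
tool_pos: [0.5889, -0.3072, 0.0993]
contact_force: [-0.1, 1.0, -0.0]
contact_force: [0.4, 0.7, -0.6]
contact_force: [0.4, -0.1, -0.2]
tool_pos: [0.5891, -0.3073, 0.0986]
contact_force: [-0.2, 0.1, 0.7]
contact_force: [0.1, 0.2, 2.2]
contact_force: [-0.4, -0.0, 1.6]
```

```bash

for i in 1 2 3 4; do python3 -m jog '[[[0,0,0],[0,0,0]]]' | sed -n '2p;4p'; done; python3 tilt.py pics/stand.png 0
```

```text
tool_pos: [0.589, -0.3072, 0.0985]
contact_force: [0.4, -0.2, 2.2]
tool_pos: [0.589, -0.3072, 0.0984]
contact_force: [-0.3, 0.4, 1.7]
tool_pos: [0.5889, -0.3072, 0.0984]
contact_force: [0.7, 1.0, 1.7]
tool_pos: [0.5889, -0.3072, 0.0984]
contact_force: [1.6, 0.4, 1.8]
grip pt [ 0.5786 -0.3035  0.1139]
```

View pics/stand.png

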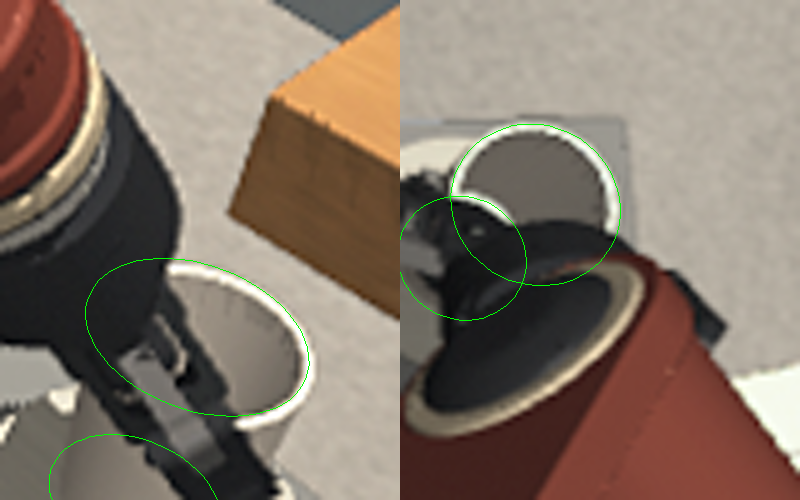

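The picture shows the cup upright and on its predicted outline (side rim (200,340), top rim (535,205)). The steady force is about 2.5 N above baseline, so it stands on the pan. I release and back off along the tool axis.

```bash

python3 -m jog '[[[0,0,0],[0,0,0]],[[0,0,0],[0,0,0]],[[0,0,0],[0,0,0]],[[0,0,0],[0,0,0]],[[0,0,0],[0,0,0]]]' 1 | tail -4
python3 -m jog '[[[0,0,-0.008],[0,0,0]],[[0,0,-0.025],[0,0,0]],[[0,0,-0.045],[0,0,0]],[[0,0,-0.065],[0,0,0]],[[0,0,-0.09],[0,0,0]]]' | tail -4
python3 -m jog '[[[0,0,-0.02],[0,0,0]],[[0,0,-0.04],[0,0,0]],[[0,0,-0.06],[0,0,0]],[[0,0,-0.06],[0,0,0]],[[0,0,-0.06],[0,0,0]]]' | tail -4
python3 log.py
python3 - <<'E'
from h import *
s,t=[optics.get_image(n) for n in ("side","top")]
cv2.imwrite("pics/end.png",np.hstack([cv2.resize(s["image"],(400,300)),cv2.resize(t["image"],(400,300))]))
E
```

```text
tool_rot: [0.436, 2.497, -0.136]
contact_force: [-0.1, -0.7, -0.1]
opening: 0.086
grip_force: 0.0
tool_rot: [0.436, 2.498, -0.135]
contact_force: [0.2, -1.1, -0.5]
opening: 0.085
grip_force: 0.0
tool_rot: [0.436, 2.496, -0.137]
contact_force: [-0.4, 0.5, 0.0]
opening: 0.0852
grip_force: 0.0
t 18.9 q [-0.739 -0.43   2.134  0.291  0.882 -2.085] p [ 0.5075 -0.2782  0.2213]
x [-0.769  0.277 -0.576] y [0.339 0.941 0.001] z [ 0.542 -0.195 -0.817] F [-0.39  0.47  0.05] op 0.0852 grip 0.0
```

View pics/end.png

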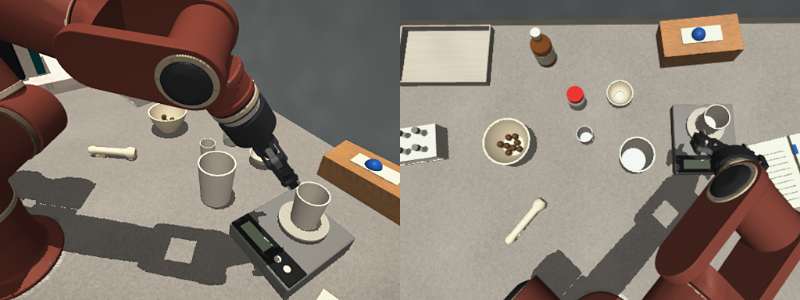

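The picture shows the empty cup upright in the middle of the pan (side (310,205), top (715,118)). The pellets are in the mortar (top (510,143)), the rest is where it was and the gripper is clear.

```bash
python3 -c "
from station import job
print(job.finish_job())"
```

```text
the job is handed in; nothing more can be done
None
```

The job is handed in, with no verdict returned: all eight pellets are in the mortar, and the empty cup stands upright near the pan's centre, lowered by touch at about 2.5 N and released at about 19 s with nothing else disturbed.

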